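# Swing the straightedge home on the trimming board

## Robot

A 6-joint arm with a two-finger parallel gripper is mounted at the origin on a cart in front of the work surface, level with it; the furniture and walls round the work are solid. World frame = base frame: x ahead of the robot, y to its left, z up, the work surface at z = 0. Lengths are in mm, angles in rad, forces in N, time in s.
With the tool pointing down it reaches from about 275 to 750 mm from the base axis. Payload 10.2 kg.
Tool frame: the origin (TCP) lies at the very end of the fingers, on their centre line; the grasp point (between the pads) lies 19 mm behind it; z points along the fingers, y is the line along which they close (so a half turn about z gives the same grasp; the last joint's range is limited). The gripper opens to 85 mm and grips with 20 to 120 N. Pads are 22 mm wide; open, the fingers measure 114 mm over their backs; the gripper's body (76 mm by 85 mm) begins 54 mm behind the grasp point. The pads swing forward as they close: fully open they stand 13 mm farther back than shut.
Start: joints at [-1.338, 0.313, 1.498, -0, 1.331, -0.223], TCP at [231.084, -471.414, 231.294] pointing down, gripper open.
Joint ranges: [-2.94, 2.94], [-0.97, 2.17], [0.19, 2.56], [-1.23, 4.37], [0.02, 3.11], [-2.88, 2.88]. Speed limits (rad/s): [2.39, 2.39, 3.01, 3.14, 3.14, 3.14].

## Interface

Orientations are given as a unit quaternion [x, y, z, w].
In Python, from rig import arm gives the robot as it stands. The module is installed in compiled form; this text tells all that it offers.
- The arm moves only by the tool arm_command, never from a script. Its argument "moves" is a list of rows, each a list of 7 numbers: the shift along the tool's x, y, z in m, then the turn, a rotation vector about the tool's x, y, z in degrees, then the opening, from 0 (shut) to 1 (fully open). A call has 1 to 8 rows; each row shifts and turns the commanded pose from where the row before left it, along the tool's axes as they then stand; what a row does not reach is not made up. A row lasts 1/10 s, in which the tool goes at most 50 mm and 8.59 degrees, less where a joint would pass 70% of its speed; a pose out of reach is approached as far as the arm can. A call with a gripper value outside its range is refused whole. The fingers move at their own pace and stop on an object; "force" is the grip in N (left out, the last holds). Time passes only in rows, so rows that do not move let the fingers close. It gives the time, the measured TCP pose, the force, the opening and the grip force at its end, in the units of the state.
- arm.sense(): the state, without advancing time (a new reading comes with each control period).
- arm.snapshot(name): name is "scene" or "top" or "wrist"; returns a dict with "pixels" (480x640x3 uint8, red, green, blue), "range_z" (480x640 float32, mm along the optical axis (not along the pixel's ray), 0 where there is no reading), "intrinsics" (3x3 intrinsics, pixels), "camera_from_world" (4x4, takes a point from world to camera coordinates); the wrist camera has in their place "tool_from_camera" (4x4, takes a point from camera to tool coordinates, whose origin is the TCP and whose axes are the flange's). Camera axes: x right, y down, z forward; pixel columns grow to the right and rows downward; lengths in mm; the calibration is good to about 2 mm. The wrist camera is an equidistant fisheye: a pixel r from the principal point sees the ray r / f radians off the axis. A picture is of the moment at which its call begins: read the wrist's pose just before it.
- arm.finish_job(): hands the job in; it is judged then, once.
The state is a dict: "time_s": time; "joint_positions": joint angles; "joint_velocities": joint speeds; "effort": joint torques, N m; "tcp_pos": TCP position; "tool_rot": TCP orientation; "ft_force": force on the tool from outside, world axes, zero at the start; "ft_torque": the same for the moment, N m; "grip_width": finger opening in mm; "finger_force": force on a finger pad.
Only numpy, scipy, OpenCV 4.12 (cv2) and the standard library are available. Lean on these libraries where they do the work, as an engineer would, in place of code of your own. Each camera call takes 0.05 s, during which the arm holds its last target. There are 200 camera calls.

## Task

Fit the blue metal straightedge to the green trimming board. Pick the straightedge up by its metal bar (its orange tab only clips on, so never lift it by the tab), lay it flat on the board with its fork fully hooked round the steel post and the rest slanting towards the open side of the board, about 35 degrees off the fence, and let go of it; then take it by the orange tab and swing it about the post until it lies flush along the fence with its free end under the black keeper, let go and leave it there. Leave the stapler, the mug and the hole punch where they stand.

Things in the scene. Friction and masses are not known exactly. Their poses are not given: they have to be found in the camera images.
- trim_board: trimming board with a green gridded mat, fixed to the desk, 220 (its x) x 320 mm (its y) and 10 mm thick; origin under its centre at desk height, z up. It carries the post, the fence and the keeper. Its -x side is open: the bar slants there and swings in from there towards +x
- post (a point): axis of the fixed steel post, 12 mm in diameter, 26 mm tall above the board's top; this point is 8 mm above the board's top (half the bar's thickness), at x=+65, y=+120 mm in the board's frame; axes as the board's
- fence (a point): middle of the foot of the fence's flat face (on the board's top, board x=+80.5, y=-4.5 mm), which looks to the board's -x: an aluminium strip 16 mm high along y, from board y=+75 to the keeper at y=-84 mm; axes as the board's
- keeper_mouth (a point): where the bar's free end comes to rest under the black keeper, 8 mm above the board's top, 226 mm from the post along the board's -y; axes as the board's. The keeper's roof covers 22 mm of the bar's end, underside 19.5 mm and upper side 25.5 mm above the board's top; it has a back wall in line with the fence and an end wall 6 mm beyond this point, and is open to -x and +y
- bar_center (a point): centre of the loose straightedge, half-way up: a blue metal bar 240 mm long (its x), 30 mm wide (y) and 16 mm thick (z), about 0.27 kg with its tab, its centre of mass 5 mm to the +x side; it starts flat on the desk, tab up. Its -x end is a fork: a slot 16 mm wide, 20 mm deep, open at the end and above and below; its +x end is plain
- bar_fork (a point): point in the fork's slot where the post's axis lies when fully hooked: 106 mm to -x of the bar's centre, 14 mm from the fork's tip, half-way up; the slot's bottom is 6 mm further to +x; axes as the bar's
- bar_end (a point): centre of the bar's plain free end, 120 mm to +x of the bar's centre, half-way up
- tab: upright orange plastic grip tab on the bar's top, 65 mm to +x of the bar's centre: 34 mm along the bar, 14 mm thick across it, 30 mm high; origin at the centre of its foot on the bar's top, axes as the bar's
- tab_center (a point): centre of the orange tab, 15 mm above the bar's top, 171 mm from the fork point along the bar
- stapler: black stapler, 144 x 39 x 54 mm, bystander; origin at the centre of its underside
- mug: white mug with a handle, 92 x 127 x 95 mm, bystander; origin at the centre of its underside
- hole_punch: black two-hole punch, 79 x 118 x 60 mm, bystander; origin at the centre of its underside

How it is judged (in metres and radians):
On the way, in this order (a step that is already met when the one before it is completed fails the run):
1. the straightedge lies flat on the board, fork hooked on the post, slanting more than 20 degrees off the fence towards the open side, and let go of (horizontal distance between bar_fork and post below 0.008 m and z of bar_center in the frame of post below 0.003 m and angle between bar_center's own z axis and vertical below 0.05 rad and angle between the x axis of bar_center and the y axis of trim_board, either way round above 0.35 rad and x of bar_end in the frame of post below -0.06 m and y of bar_end in the frame of post below -0.05 m and contact force between the fingers and straightedge below 0.1 N), for 0.2 s.
2. held by the orange tab and still flat and hooked on the post, the straightedge swings in towards the fence (contact force between the fingers and tab above 0.5 N and horizontal distance between bar_fork and post below 0.012 m and z of bar_center in the frame of post below 0.006 m and angle between the x axis of bar_center and the y axis of trim_board, either way round between 0.04 and 0.3 rad), for 0.05 s.
At the end, for the whole second after the job is handed in: The straightedge lies flat on the board, at rest and let go of: fork point within 8 mm of the post's axis, bar parallel to the fence within 0.03 rad, its free end under the keeper within 10 mm of its place and no more than 4 mm short of the fence (horizontal distance between bar_fork and post below 0.008 m and angle between the x axis of bar_center and the y axis of trim_board, either way round below 0.03 rad and horizontal distance between bar_end and keeper_mouth below 0.01 m and x of bar_end in the frame of keeper_mouth above -0.004 m and z of bar_center in the frame of post below 0.003 m and angle between bar_center's own z axis and vertical below 0.05 rad and linear speed of straightedge below 0.01 m/s); the robot touches nothing.
It fails at once if the straightedge is lifted by its orange tab (height (world z) of bar_center above 0.04 m and contact force between the fingers and tab above 0.5 N).
It fails at once if the stapler is moved more than 15 mm (distance of stapler from where it was at the start of the episode above 0.015 m).
It fails at once if the mug is moved more than 15 mm (distance of mug from where it was at the start of the episode above 0.015 m).
It fails at once if the hole punch is moved more than 15 mm (distance of hole_punch from where it was at the start of the episode above 0.015 m).
It also fails if it takes over 58 s, if anything falls off the work surface, if the arm or the gripper's body presses on something with over 40 N, if the wrist force passes 120 N, or if a joint passes its speed limit or range.

## Working session

There is one attempt and no reset: what is moved stays moved. The work goes in short steps, Python scripts to look and compute and a tool call to move; the robot and the scene stay as the last step left them, time stands still between calls to the robot, and variables do not carry over. Pictures are saved under pics/ and viewed, at most 10 in all, crops included, and the job is handed in when it is done.

Besides the shell and the picture viewer there is one more tool, called after "Request:" in YAML: its name, and indented under it one key for each argument. arm_command: Moves the arm, as the interface text tells. Its arguments: {"type":"object","properties":{"moves":{"type":"array","items":{"type":"array","items":{"type":"number"}}},"force":{"type":"number"}},"required":["moves"]}

```bash
mkdir -p pics; cat > h.py <<'E'
import numpy as np, cv2
from rig import arm
from scipy.spatial.transform import Rotation as R
def shot(n,f=None):
    s=arm.snapshot(n)
    if f: cv2.imwrite('pics/'+f,cv2.cvtColor(s['pixels'],cv2.COLOR_RGB2BGR))
    return s
def world(s):
    K=s['intrinsics'];z=s['range_z'];v,u=np.mgrid[:480,:640]
    p=np.stack([(u-K[0,2])/K[0,0]*z,(v-K[1,2])/K[1,1]*z,z],-1)
    T=np.linalg.inv(s['camera_from_world'])
    return p@T[:3,:3].T+T[:3,3]
E
python3 - <<'E'
from h import *
st=arm.sense();print(st['time_s'],st['tcp_pos'],st['tool_rot'],st['grip_width'])
s=shot('top','top.png');print(s['intrinsics'],s['camera_from_world'])
np.savez('top.npz',P=world(s),I=s['pixels'])
s=shot('scene','scene.png');np.savez('scene.npz',P=world(s),I=s['pixels'])
E
```

```text
0.0 [ 231.02733451 -471.12958381  230.70960672] [ 9.74139751e-01  2.25945330e-01 -7.23501783e-06 -6.72926040e-04] 85.43115952819048
[[479.73362572   0.         324.5994488 ]
 [  0.         479.73362572 236.60176621]
 [  0.           0.           1.        ]] [[-7.55855879e-03 -9.99966856e-01 -3.02579411e-03  1.05826970e+02]
 [-9.88628487e-01  7.92725122e-03 -1.50169484e-01  5.73109769e+02]
 [ 1.50188493e-01  1.85632138e-03 -9.88655638e-01  1.41475317e+03]
 [ 0.00000000e+00  0.00000000e+00  0.00000000e+00  1.00000000e+00]]
```

View pics/top.png

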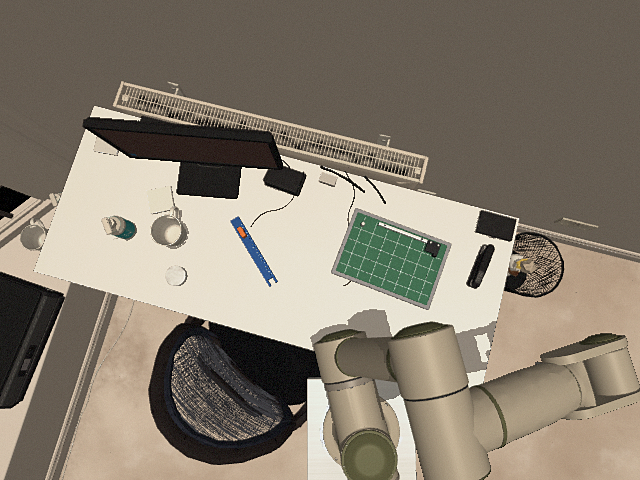

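View pics/scene.png

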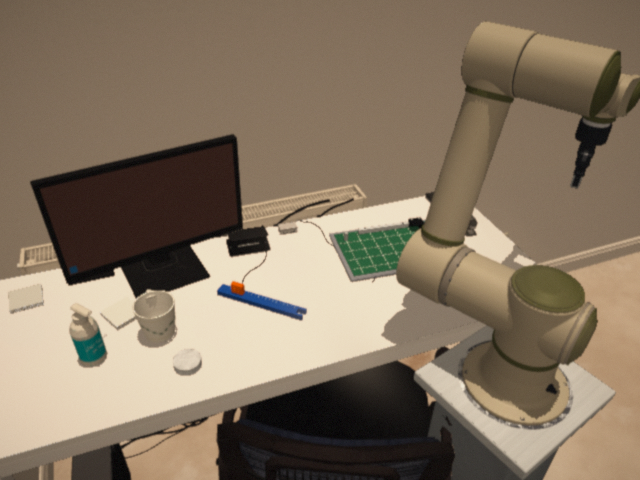

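The top view shows the blue bar from its plain end near (237,219) to the fork near (270,283). The board is at (390,260), the post at (362,222) and the keeper at (432,247).

```bash
python3 - <<'E'
from h import *
for n in ['top','scene']:
    d=np.load(n+'.npz');P=d['P'];I=d['I'];h=cv2.cvtColor(I,cv2.COLOR_RGB2HSV).astype(int)
    H,S,V=h[...,0],h[...,1],h[...,2]
    ok=(P[...,2]>-20)&(P[...,2]<80)
    for nm,m in [('blue',(H>100)&(H<125)&(S>130)),('orange',(H<15)&(S>180)&(V>120)),('green',(H>65)&(H<90)&(S>80)&(V>40))]:
        m=m&ok&(P[...,0]>250)
        k,l,stt,_=cv2.connectedComponentsWithStats(cv2.morphologyEx(m.astype(np.uint8),cv2.MORPH_CLOSE,np.ones((5,5))))
        i=1+np.argmax(stt[1:,4]); q=P[(l==i)&m]
        r=cv2.minAreaRect(q[:,:2].astype(np.float32))
        print(n,nm,len(q),'mean',q.mean(0).round(1),'zmed',np.median(q[:,2]).round(1),r,cv2.boxPoints(r).round(0).tolist())
d=np.load('top.npz');P=d['P']
for u,v in [(362,222),(362,219),(432,247),(443,250),(405,236),(375,226),(344,217),(450,242),(428,307),(333,272),(356,209),(245,250),(300,250),(481,265)]: print(u,v,P[v,u].round(0))
E
```

```text
top blue 562 mean [533.5 320.2  15.8] zmed 15.8 ((536.1569213867188, 321.90325927734375), (236.25442504882812, 29.03864860534668), 31.223546981811523) [[428.0, 273.0], [443.0, 248.0], [645.0, 371.0], [630.0, 396.0]]
top orange 48 mean [591.1 354.9  44.8] zmed 44.9 ((591.0782470703125, 354.93902587890625), (31.029497146606445, 13.547567367553711), 26.611980438232422) [[574.0, 354.0], [580.0, 342.0], [608.0, 356.0], [602.0, 368.0]]
top green 4648 mean [506.1 -99.5  10.2] zmed 10.2 ((511.325439453125, -104.69839477539062), (295.94915771484375, 196.17050170898438), 68.48133087158203) [[366.0, -206.0], [548.0, -278.0], [657.0, -3.0], [474.0, 69.0]]
scene blue 680 mean [532.4 329.3  15.4] zmed 15.9 ((538.3226318359375, 327.8734130859375), (222.85433959960938, 33.5163459777832), 31.523418426513672) [[435.0, 284.0], [452.0, 255.0], [642.0, 372.0], [625.0, 400.0]]
scene orange 115 mean [583.4 358.7  37.9] zmed 39.1 ((586.00146484375, 357.2294921875), (32.64850997924805, 16.539859771728516), 33.35395431518555) [[568.0, 355.0], [577.0, 341.0], [604.0, 359.0], [595.0, 373.0]]
scene green 1320 mean [530.7 -52.   11.3] zmed 11.3 ((513.438720703125, -83.74858093261719), (254.1762237548828, 192.2978057861328), 66.55187225341797) [[375.0, -162.0], [551.0, -239.0], [652.0, -5.0], [476.0, 71.0]]
362 222 [620. -14.  33.]
362 219 [633. -16.  13.]
432 247 [ 540. -224.   39.]
443 250 [ 534. -265.    8.]
405 236 [ 579. -149.    8.]
375 226 [611. -56.   9.]
344 217 [643.  40.  -3.]
450 242 [ 560. -290.    0.]
428 307 [ 360. -210.   15.]
333 272 [469.  76.   4.]
356 209 [665.   2.  13.]
245 250 [541. 351.  -3.]
300 250 [539. 178.   0.]
481 265 [ 483. -367.   50.]
```

```bash
python3 -c "
import cv2;i=cv2.imread('pics/top.png')[190:320,220:500];cv2.imwrite('pics/c.png',cv2.resize(i,(784,364),interpolation=cv2.INTER_CUBIC))"
```

```text
(no output)
```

View pics/c.png

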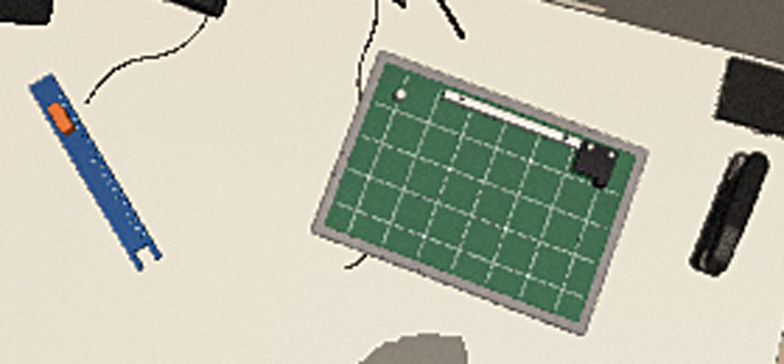

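```bash
cat >> h.py <<'E'
def yang(q): y=R.from_quat(q).as_matrix()[:,1]; return np.degrees(np.arctan2(y[1],y[0]))
def plan(p,ya,g,turn=None,start=None,step=48,dstep=8.5,arc=None):
    """print rows from measured pose to tool-down pose at p (mm), tool-y angle ya (deg)"""
    st=arm.sense(); p0=np.array(st['tcp_pos']); q0=R.from_quat(st['tool_rot']); a0=yang(st['tool_rot'])
    if start is not None: p0=np.array(start[0],float);a0=start[1];q0=R.from_rotvec([0,0,np.radians(a0+90)])*R.from_euler('x',180,degrees=True)
    d=(ya-a0+180)%360-180 if turn is None else turn
    p=np.array(p,float)
    n=int(max(np.ceil(np.linalg.norm(p-p0)/step),np.ceil(abs(d)/dstep),1))
    cp,cq=p0.copy(),q0; rows=[]
    for i in range(1,n+1):
        t=i/n; wp=p0+(p-p0)*t
        wq=R.from_rotvec([0,0,np.radians(a0+d*t+90)])*R.from_euler('x',180,degrees=True)
        s=np.round(cq.inv().apply(wp-cp)/1000,3 if n>1 else 4); r=np.round((cq.inv()*wq).as_rotvec(degrees=True),1)
        cp=cp+cq.apply(s*1000); cq=cq*R.from_rotvec(r,degrees=True)
        rows.append([*(float(x)+0 for x in s),*(float(x)+0 for x in r),g])
    print('from',p0.round(1),round(a0,1),'n',n)
    for i in range(0,n,8): print(str(rows[i:i+8]).replace(' ',''))
E
python3 -c "
from h import *
plan([530,318,160],121.2,1,turn=185.1)"
```

```text
from [ 231.  -471.2  230.8] -63.9 n 22
[[0.028,-0.026,0.003,-0.1,0.0,-8.4,1],[0.032,-0.022,0.003,0.0,0.0,-8.4,1],[0.034,-0.017,0.004,0.0,0.0,-8.4,1],[0.036,-0.012,0.003,0.0,0.0,-8.5,1],[0.038,-0.006,0.003,0.0,0.0,-8.4,1],[0.039,-0.001,0.003,0.0,0.0,-8.4,1],[0.038,0.005,0.004,0.0,0.0,-8.4,1],[0.037,0.01,0.003,0.0,0.0,-8.4,1]]
[[0.035,0.016,0.003,0.0,0.0,-8.4,1],[0.032,0.021,0.003,0.0,0.0,-8.4,1],[0.029,0.025,0.003,0.0,0.0,-8.5,1],[0.025,0.029,0.004,0.0,0.0,-8.4,1],[0.02,0.032,0.003,0.0,0.0,-8.4,1],[0.016,0.036,0.003,0.0,0.0,-8.4,1],[0.01,0.036,0.003,0.0,0.0,-8.4,1],[0.004,0.039,0.003,0.0,0.0,-8.4,1]]
[[0.0,0.038,0.004,0.0,0.0,-8.4,1],[-0.007,0.038,0.003,0.0,0.0,-8.4,1],[-0.012,0.036,0.003,0.0,0.0,-8.5,1],[-0.017,0.034,0.003,0.0,0.0,-8.4,1],[-0.022,0.032,0.003,0.0,0.0,-8.4,1],[-0.027,0.027,0.004,0.0,0.0,-8.4,1]]
```

Request:
arm_command:
  moves:
    - [0.028,-0.026,0.003,0,0,-8.4,1]
    - [0.032,-0.022,0.003,0,0,-8.4,1]
    - [0.034,-0.017,0.004,0,0,-8.4,1]
    - [0.036,-0.012,0.003,0,0,-8.5,1]
    - [0.038,-0.006,0.003,0,0,-8.4,1]
    - [0.039,-0.001,0.003,0,0,-8.4,1]
    - [0.038,0.005,0.004,0,0,-8.4,1]
    - [0.037,0.01,0.003,0,0,-8.4,1]

```text
time_s: 0.9
tcp_pos: [339.6, -182.4, 205.0]
tool_rot: [0.684, 0.73, 0.0, -0.0]
ft_force: [0.4, -0.6, -0.0]
grip_width: 85.1
finger_force: 0.0
```

Request:
arm_command:
  moves:
    - [0.035,0.016,0.003,0,0,-8.4,1]
    - [0.032,0.021,0.003,0,0,-8.4,1]
    - [0.029,0.025,0.003,0,0,-8.5,1]
    - [0.025,0.029,0.004,0,0,-8.4,1]
    - [0.02,0.032,0.003,0,0,-8.4,1]
    - [0.016,0.036,0.003,0,0,-8.4,1]
    - [0.01,0.036,0.003,0,0,-8.4,1]
    - [0.004,0.039,0.003,0,0,-8.4,1]

```text
time_s: 1.7
tcp_pos: [449.3, 104.4, 180.0]
tool_rot: [0.164, 0.986, -0.0, -0.0]
ft_force: [0.5, -1.0, 0.0]
grip_width: 85.4
finger_force: 0.0
```

Request:
arm_command:
  moves:
    - [0,0.038,0.004,0,0,-8.4,1]
    - [-0.007,0.038,0.003,0,0,-8.4,1]
    - [-0.012,0.036,0.003,0,0,-8.5,1]
    - [-0.017,0.034,0.003,0,0,-8.4,1]
    - [-0.022,0.032,0.003,0,0,-8.4,1]
    - [-0.027,0.027,0.004,0,0,-8.4,1]
    - [0,0,0,0,0,0,1]

```text
time_s: 2.4
tcp_pos: [530.4, 320.6, 158.5]
tool_rot: [-0.272, 0.962, 0.0, -0.001]
ft_force: [-0.5, 0.2, -0.3]
grip_width: 85.2
finger_force: 0.0
```

```bash
cat >> h.py <<'E'
def wworld(s,st):
    K=s['intrinsics'];z=s['range_z'];v,u=np.mgrid[:480,:640]
    x=(u-K[0,2])/K[0,0];y=(v-K[1,2])/K[1,1];r=np.hypot(x,y)+1e-9
    t=np.tan(np.minimum(r,1.5))
    p=np.stack([x/r*t*z,y/r*t*z,z],-1)
    T=np.array(s['tool_from_camera']);p=p@T[:3,:3].T+T[:3,3]
    return R.from_quat(st['tool_rot']).apply(p.reshape(-1,3)).reshape(480,640,3)+np.array(st['tcp_pos'])
def wshot(f=None):
    st=arm.sense();s=shot('wrist',f);return s,st,wworld(s,st)
def seg(P,I,nm,extra=True):
    h=cv2.cvtColor(I,cv2.COLOR_RGB2HSV).astype(int);H,S,V=h[...,0],h[...,1],h[...,2]
    m={'blue':(H>100)&(H<125)&(S>130),'orange':(H<15)&(S>180)&(V>120),'green':(H>65)&(H<90)&(S>80)&(V>40)}[nm]
    m=m&(P[...,2]>-20)&(P[...,2]<80)
    k,l,stt,_=cv2.connectedComponentsWithStats(cv2.morphologyEx(m.astype(np.uint8),cv2.MORPH_CLOSE,np.ones((5,5))))
    return P[(l==1+np.argmax(stt[1:,4]))&m]
E
python3 - <<'E'
from h import *
s,st,P=wshot('w1.png');print(st['tcp_pos'],yang(st['tool_rot']),st['joint_positions'],s['intrinsics'],s['tool_from_camera'])
q=seg(P,s['pixels'],'blue')
zt=np.median(q[:,2]);print('ztop',zt)
q=q[abs(q[:,2]-zt)<4];r=cv2.minAreaRect(q[:,:2].astype(np.float32));print(len(q),r,cv2.boxPoints(r).round(1).tolist())
o=seg(P,s['pixels'],'orange');print(np.median(o,0),cv2.minAreaRect(o[:,:2].astype(np.float32)))
E
```

```text
[530.3611153  320.59964827 158.52190737] 121.61182177319235 [ 3.54652562e-01  5.80520496e-01  1.28959484e+00  7.05619468e-04
  1.27287517e+00 -1.76808231e+00] [[371.64829954   0.         320.59454915]
 [  0.         371.64829954 245.04813357]
 [  0.           0.           1.        ]] [[ 1.27811729e-03 -9.59399451e-01 -2.82047974e-01  7.13468170e+01]
 [ 9.99999114e-01  1.33099834e-03  4.10243366e-06  1.45636558e+00]
 [ 3.71469512e-04 -2.82047730e-01  9.59400302e-01 -1.42047775e+02]
 [ 0.00000000e+00  0.00000000e+00  0.00000000e+00  1.00000000e+00]]
ztop 15.423195162840159
7081 ((533.9384155273438, 324.2755126953125), (236.36375427246094, 27.649097442626953), 31.2376708984375) [[425.70001220703125, 274.79998779296875], [440.1000061035156, 251.1999969482422], [642.2000122070312, 373.70001220703125], [627.7999877929688, 397.3999938964844]]
[593.4772989  360.51315556  45.22602125] ((593.7417602539062, 360.4576416015625), (21.67620086669922, 13.525691986083984), 32.04460906982422)
```

View pics/w1.png

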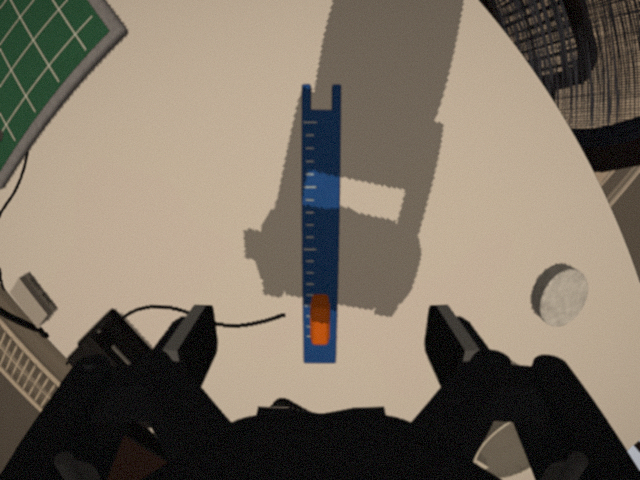

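The wrist view shows the bar upright in the image, its fork at the top (320,98) and the orange tab at (320,320), with nothing else near it. I'll go down onto its middle.

```bash
python3 -c "
from h import *
plan([538,326.8,40],121.2,1); plan([538,326.8,2],121.2,1,start=([538,326.8,40],121.2),step=20)"
```

```text
from [530.1 318.8 158.9] 121.3 n 3
[[-0.004,0.001,0.04,0.0,-0.1,0.0,1],[-0.003,0.001,0.039,0.0,0.0,0.1,1],[-0.004,0.001,0.04,0.0,0.0,0.0,1]]
from [538.  326.8  40. ] 121.2 n 2
[[0.0,0.0,0.019,0.0,0.0,0.0,1],[0.0,0.0,0.019,0.0,0.0,0.0,1]]
```

Request:
arm_command:
  moves:
    - [-0.004,0.001,0.04,0,0,0,1]
    - [-0.003,0.001,0.04,0,0,0.1,1]
    - [-0.004,0.001,0.039,0,0,0,0.7]
    - [0,0,0.018,0,0,0,0.6]
    - [0,0,0.012,0,0,0,0.6]
    - [0,0,0.004,0,0,0,0.6]
    - [0,0,0,0,0,0,0.6]

```text
time_s: 3.15
tcp_pos: [538.5, 325.4, 7.9]
tool_rot: [-0.268, 0.963, 0.0, 0.0]
ft_force: [1.4, 0.2, 0.5]
grip_width: 51.3
finger_force: 0.0
```

```bash
python3 -c "
from h import *
st=arm.sense();print(st['tcp_pos'],yang(st['tool_rot']),st['ft_force'],st['grip_width'])"
```

```text
[538.53364092 325.41467918   7.87757457] 121.06716082962022 [1.40292227 0.20430826 0.5237803 ] 51.30033384119257
```

Request:
arm_command:
  force: 40
  moves:
    - [0,0,0.003,0,0,0,0.5]
    - [0,0,0,0,0,0,0.5]
    - [0,0,0,0,0,0,0]
    - [0,0,0,0,0,0,0]
    - [0,0,0,0,0,0,0]
    - [0,0,0,0,0,0,0]
    - [0,0,0,0,0,0,0]

```text
time_s: 3.85
tcp_pos: [538.7, 325.8, 5.1]
tool_rot: [-0.268, 0.963, -0.0, 0.001]
ft_force: [-1.3, -0.8, 5.2]
grip_width: 28.8
finger_force: 41.0
```

Request:
arm_command:
  force: 60
  moves:
    - [0,0,-0.005,0,0,0,0]
    - [0,0,-0.02,0,0,0,0]
    - [0,0,-0.03,0,0,0,0]
    - [0,0,-0.03,0,0,0,0]
    - [0,0,-0.02,0,0,0,0]
    - [0,0,0,0,0,0,0]
    - [0,0,0,0,0,0,0]

```text
time_s: 4.55
tcp_pos: [537.7, 325.5, 108.2]
tool_rot: [-0.268, 0.963, -0.0, -0.001]
ft_force: [-0.3, -0.1, -3.8]
grip_width: 28.1
finger_force: 60.1
```

```bash
python3 - <<'E'
from h import *
s,st,P=wshot('w2.png');print(st['tcp_pos'],yang(st['tool_rot']),st['grip_width'],st['ft_force'],st['ft_torque'])
I=s['pixels'];h=cv2.cvtColor(I,cv2.COLOR_RGB2HSV).astype(int)
m=(h[...,0]>100)&(h[...,0]<125)&(h[...,1]>130)&(P[...,2]>60)
Q=R.from_quat(st['tool_rot']).inv().apply(P[m]-st['tcp_pos'])
print(len(Q),np.percentile(Q,[1,10,50,90,99],axis=0).round(1).tolist())
for a in range(20,140,10):
    k=Q[(Q[:,0]>a)&(Q[:,0]<a+10)]
    if len(k): print(a,len(k),k.min(0).round(1),k.max(0).round(1),np.median(k,0).round(1))
# place target: bar dir -146.5, post (617,-16)
d=np.radians(-146.5);u=np.array([np.cos(d),np.sin(d)])
print('bar ctr hover',np.array([617,-16])+u*(106+40))
E
```

```text
[537.73644313 325.54910319 108.22198741] 121.11690488447707 28.081240734418166 [-0.32369775 -0.13602822 -3.79910344] [-0.06077304  0.00890714 -0.04228534]
28154 [[-42.5, -13.2, -92.6], [-18.6, -10.5, -11.2], [46.0, 2.1, -10.3], [98.2, 13.3, -9.5], [119.2, 16.3, -8.8]]
20 1806 [  20.   -13.  -102.3] [30.  15.7 -8.5] [ 25.4   2.2 -10.2]
30 1931 [ 30.  -13.2 -12.3] [40.  15.9 -8. ] [ 35.3   2.  -10.2]
40 1970 [ 40.  -13.1 -12.1] [50.  15.6 -7.6] [ 45.4   2.3 -10.3]
50 2131 [ 50.  -13.2 -12.4] [60.  15.7 -7.9] [ 55.3   1.9 -10.2]
60 2172 [ 60.  -13.  -12.5] [70.  15.5 -8.1] [ 65.3   1.9 -10.3]
70 2266 [  70.  -13. -142.] [80.  15.8 -7.6] [ 75.2   1.5 -10.3]
80 2173 [ 80.  -12.9 -12.8] [90.  15.7 -8.3] [ 85.2   1.9 -10.3]
90 2047 [ 90.  -12.9 -12.5] [100.   15.6  -8.1] [ 95.4   2.2 -10.4]
100 1292 [100.  -12.9 -12.6] [109.9  15.6  -8.1] [103.1   1.5 -10.3]
110 921 [110.  -13.1 -12.2] [120.   15.4  -3.7] [115.    9.1 -10.4]
120 209 [120.  -13.1 -12.7] [123.3  15.5  -8.6] [121.2   9.9 -10.4]
bar ctr hover [495.25266998 -96.58279986]
```

View pics/w2.png

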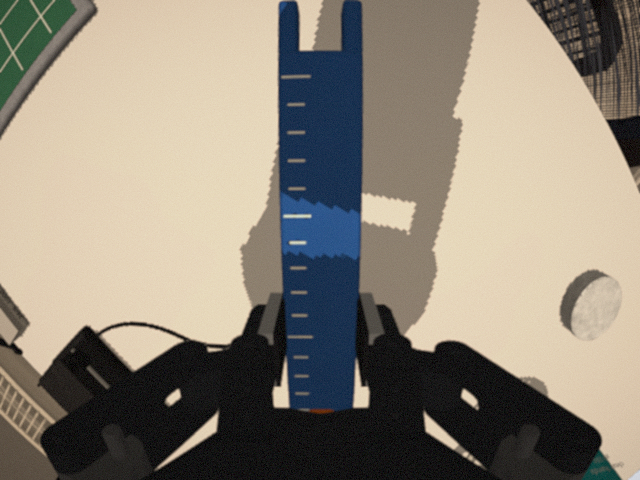

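The bar is held square, with its fork prongs at (288,25) and (352,25) in the image and centred between the pads. Next I'll swing it over to the board.

```bash
python3 -c "
from h import *
plan([430,140,112],0,0,turn=-89)
plan([492,-98,112],0,0,turn=-88.7,start=([430,140,112],32.1))"
```

```text
from [537.5 325.4 107.5] 121.1 n 11
[[0.017,-0.009,0.0,0.0,-0.2,8.1,0],[0.016,-0.012,-0.001,0.0,0.0,8.1,0],[0.013,-0.014,0.0,0.0,0.0,8.1,0],[0.012,-0.015,-0.001,0.0,0.0,8.1,0],[0.009,-0.018,0.0,0.0,0.0,8.1,0],[0.007,-0.018,0.0,0.0,0.0,8.0,0],[0.005,-0.019,-0.001,0.0,0.0,8.1,0],[0.001,-0.019,0.0,0.0,0.0,8.1,0]]
[[-0.001,-0.02,-0.001,0.0,0.0,8.1,0],[-0.004,-0.019,0.0,0.0,0.0,8.1,0],[-0.006,-0.018,-0.001,0.0,0.0,8.1,0]]
from [430. 140. 112.] 32.1 n 11
[[-0.021,-0.007,0.0,0.0,0.0,8.1,0],[-0.022,-0.003,0.0,0.0,0.0,8.0,0],[-0.023,-0.001,0.0,0.0,0.0,8.1,0],[-0.022,0.003,0.0,0.0,0.0,8.1,0],[-0.022,0.005,0.0,0.0,0.0,8.0,0],[-0.02,0.009,0.0,0.0,0.0,8.1,0],[-0.019,0.012,0.0,0.0,0.0,8.0,0],[-0.018,0.014,0.0,0.0,0.0,8.1,0]]
[[-0.015,0.016,0.0,0.0,0.0,8.1,0],[-0.013,0.018,0.0,0.0,0.0,8.0,0],[-0.01,0.02,0.0,0.0,0.0,8.1,0]]
```

Request:
arm_command:
  moves:
    - [0.017,-0.009,0,0,0,8.1,0]
    - [0.016,-0.012,-0.001,0,0,8.1,0]
    - [0.013,-0.014,0,0,0,8.1,0]
    - [0.012,-0.015,-0.001,0,0,8.1,0]
    - [0.009,-0.018,0,0,0,8.1,0]
    - [0.007,-0.018,0,0,0,8,0]
    - [0.005,-0.019,-0.001,0,0,8.1,0]
    - [0.001,-0.019,0,0,0,8.1,0]

```text
time_s: 5.4
tcp_pos: [459.2, 190.2, 110.9]
tool_rot: [0.292, 0.957, -0.001, -0.001]
ft_force: [0.4, -0.7, -2.0]
grip_width: 28.2
finger_force: 60.1
```

Request:
arm_command:
  moves:
    - [-0.001,-0.02,-0.001,0,0,8.1,0]
    - [-0.004,-0.019,0,0,0,8.1,0]
    - [-0.006,-0.018,-0.001,0,0,8.1,0]
    - [-0.021,-0.007,0,0,0,8.1,0]
    - [-0.022,-0.003,0,0,0,8,0]
    - [-0.023,-0.001,0,0,0,8.1,0]
    - [-0.022,0.003,0,0,0,8.1,0]
    - [-0.022,0.005,0,0,0,8,0]

```text
time_s: 6.2
tcp_pos: [457.9, 31.3, 113.0]
tool_rot: [0.758, 0.653, -0.001, -0.001]
ft_force: [-0.3, 1.3, -2.0]
grip_width: 28.1
finger_force: 60.1
```

Request:
arm_command:
  moves:
    - [-0.02,0.009,0,0,0,8.1,0]
    - [-0.019,0.012,0,0,0,8,0]
    - [-0.018,0.014,0,0,0,8.1,0]
    - [-0.015,0.016,0,0,0,8.1,0]
    - [-0.013,0.018,0,0,0,8,0]
    - [-0.01,0.02,0,0,0,8.1,0]
    - [0,0,0,0,0,0,0]
    - [0,0,0,0,0,0,0]

```text
time_s: 7.0
tcp_pos: [491.9, -96.9, 113.1]
tool_rot: [0.958, 0.288, -0.001, -0.001]
ft_force: [0.4, -0.0, -2.7]
grip_width: 28.4
finger_force: 60.1
```

```bash
python3 - <<'E'
from h import *
s,st,P=wshot('w3.png');print(st['tcp_pos'],yang(st['tool_rot']),st['grip_width'],st['time_s'])
Q=R.from_quat(st['tool_rot']).inv().apply((P-np.array(st['tcp_pos'])).reshape(-1,3)).reshape(480,640,3)
np.savez('w3.npz',P=P,Q=Q,I=s['pixels'])
I=s['pixels'];h=cv2.cvtColor(I,cv2.COLOR_RGB2HSV).astype(int)
m=(h[...,0]>100)&(h[...,0]<125)&(h[...,1]>130)&(abs(Q[...,2]+10.3)<5)&(Q[...,0]>60)
k=Q[m];print(np.percentile(k,[.2,99.8],axis=0))
# post top: z about 36, near expected
d=np.hypot(P[...,0]-617,P[...,1]+16)
m=(d<20)&(P[...,2]>24)&(P[...,2]<45);print(m.sum());v,u=np.nonzero(m)
print('post',P[m].mean(0),P[m].min(0),P[m].max(0),u.mean(),v.mean(),u.min(),u.max(),v.min(),v.max())
m=m&(P[...,2]>32);print('top',m.sum(),P[m].mean(0),Q[m].mean(0),(P[m].max(0)-P[m].min(0)))
E
```

```text
[491.89823085 -96.92034184 113.07065152] -56.52918526622313 28.413702682015337 7.0
[[ 60.08533979 -16.22509669 -12.30313962]
 [123.58666221  13.10686418  -7.25644734]]
365
post [612.98920538 -14.44473561  33.50633898] [607.94886698 -19.6605118   24.12558214] [620.16897164  -7.80940829  37.10311756] 319.95616438356166 18.2 310 330 8 29
top 292 [613.57179795 -14.07093596  34.84567398] [147.2830862   -1.82635648  78.05116936] [12.04649483 11.68809668  5.07394963]
```

View pics/w3.png

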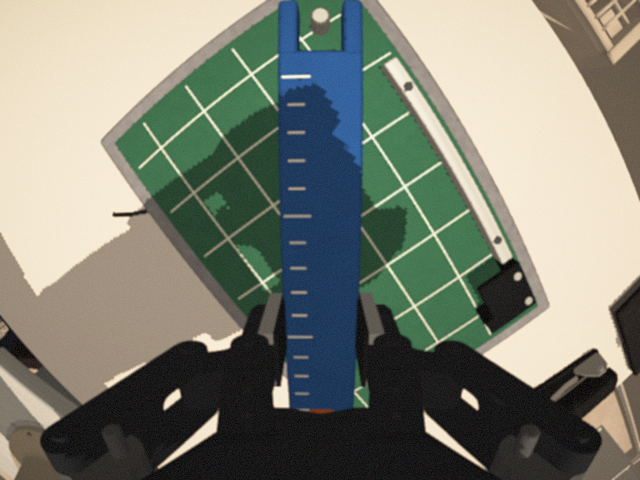

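Seen from above, the fork and the post (320,18) lie on one line with the fork about 38 mm short. I'll go down just above the board and check again.

Request:
arm_command:
  moves:
    - [0,0,0.03,0,0,0,0]
    - [0,0,0.03,0,0,0,0]
    - [0,0,0.02,0,0,0,0]
    - [0,0,0.01,0,0,0,0]
    - [0,0,0.004,0,0,0,0]
    - [0,0,0,0,0,0,0]
    - [0,0,0,0,0,0,0]

```text
time_s: 7.75
tcp_pos: [493.1, -97.2, 21.1]
tool_rot: [0.958, 0.288, 0.001, 0.0]
ft_force: [0.1, -0.4, -3.2]
grip_width: 28.1
finger_force: 60.0
```

```bash
cat > m.py <<'E'
from h import *
s,st,P=wshot('w4.png');print(st['tcp_pos'],yang(st['tool_rot']),st['ft_force'],s['tool_from_camera'][:3,3],s['tool_from_camera'][1])
Q=R.from_quat(st['tool_rot']).inv().apply((P-np.array(st['tcp_pos'])).reshape(-1,3)).reshape(480,640,3)
I=s['pixels'];h=cv2.cvtColor(I,cv2.COLOR_RGB2HSV).astype(int)
b=(h[...,0]>100)&(h[...,0]<125)&(h[...,1]>130)&(abs(Q[...,2]+10.3)<5)&(Q[...,0]>60)
k=Q[b];print('bar',np.percentile(k,[.2,50,99.8],axis=0).round(1).tolist())
for a in (65,90): 
    e=k[abs(k[:,0]-a)<5];print(a,np.percentile(e[:,1],[1,99]))
m=(abs(Q[...,0]-147)<25)&(abs(Q[...,1])<25)&(Q[...,2]<-15)&(Q[...,2]>-35);v,u=np.nonzero(m)
print('post',m.sum(),Q[m].mean(0),Q[m].min(0),Q[m].max(0),u.mean(),v.mean(),np.ptp(u),np.ptp(v))
g=(h[...,0]>65)&(h[...,0]<90)&(h[...,1]>80)&(abs(P[...,2]-10)<6);print('board z',np.median(P[g][:,2]))
E
python3 m.py
```

```text
[493.07963302 -97.23111763  21.14197632] -56.55879430470705 [ 0.09599361 -0.37566714 -3.15246662] [  72.36885572   -1.44126268 -142.04991939] [ 9.99999119e-01  1.12789764e-03  7.00435791e-04 -1.44126268e+00]
bar [[60.1, -16.4, -12.2], [86.3, -0.9, -10.3], [123.7, 13.0, -7.0]]
65 [-16.02166167  12.73277808]
90 [-15.97962033  12.67479707]m.py:10: RuntimeWarning: Mean of empty slice.
  print('post',m.sum(),Q[m].mean(0),Q[m].min(0),Q[m].max(0),u.mean(),v.mean(),np.ptp(u),np.ptp(v))
  ret = um.true_divide(
Traceback (most recent call last):
  File "m.py", line 10, in <module>
    print('post',m.sum(),Q[m].mean(0),Q[m].min(0),Q[m].max(0),u.mean(),v.mean(),np.ptp(u),np.ptp(v))
                                      ~~~~~~~~^^^
ValueError: zero-size array to reduction operation minimum which has no identity
```

```bash
python3 -c "
from h import *
for i in range(3):
    st=arm.sense();print(st['time_s'],st['tcp_pos'],yang(st['tool_rot']));arm.snapshot('wrist')"
```

```text
7.8 [493.09106769 -97.28573423  21.18361631] -56.5680597165484
7.85 [493.0151262  -97.29434677  21.11019683] -56.57497563686061
7.9 [492.95276127 -97.2949383   21.01272997] -56.57765540546899
```

Request:
arm_command:
  moves:
    - [0,-0.001,0.002,0,0,0,0]
    - [0.01,0,0,0,0,0,0]
    - [0.005,0,0,0,0,0,0]
    - [0.003,0,0,0,0,0,0]
    - [0,0,0,0,0,0,0]
    - [0,0,0,0,0,0,0]

```text
time_s: 8.55
tcp_pos: [507.0, -86.3, 18.2]
tool_rot: [0.958, 0.288, -0.0, -0.0]
ft_force: [0.7, -0.2, -2.3]
grip_width: 28.0
finger_force: 60.1
```

```bash
sed -i 's/^print(.post.*$/print("post",m.sum(),Q[m].mean(0) if m.any() else 0)/' m.py; sed -i 's/w4.png/w5.png/;s/abs(Q\[...,0\]-147)<25/abs(Q[...,0]-129)<25/' m.py; python3 m.py
```

```text
[507.01893796 -86.32493813  18.22944388] -56.56976748977189 [ 0.68140571 -0.15873319 -2.34661229] [  72.36906882   -1.44057462 -142.04832612] [ 9.99999120e-01  1.12644314e-03  7.01461296e-04 -1.44057462e+00]
bar [[60.1, -16.4, -12.2], [86.3, -0.9, -10.3], [123.7, 13.0, -6.8]]
65 [-15.78612049  12.86956654]
90 [-16.04844777  12.675755  ]
post 0 0
board z 9.867328217467342
```

View pics/w5.png

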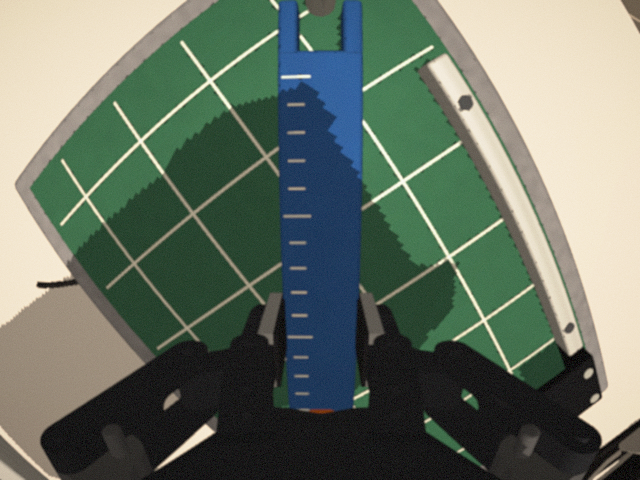

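The post is at (321,5), centred between the prong inner edges at columns 298 and 343. I'll slide on to hook it and then lower the bar.

Request:
arm_command:
  moves:
    - [0.008,0,0,0,0,0,0]
    - [0.006,0,0,0,0,0,0]
    - [0.004,0,0,0,0,0,0]
    - [0,0,0,0,0,0,0]
    - [0,0,0,0,0,0,0]

```text
time_s: 9.1
tcp_pos: [522.1, -76.4, 18.2]
tool_rot: [0.958, 0.288, -0.0, -0.0]
ft_force: [0.1, -0.2, -1.7]
grip_width: 28.0
finger_force: 60.1
```

```bash
sed -i 's/w5.png/w6.png/' m.py; python3 m.py; python3 -c "
import cv2;i=cv2.imread('pics/w6.png')[0:90,240:400];cv2.imwrite('pics/w6c.png',cv2.resize(i,(640,360)))"
```

```text
[522.06947214 -76.39121066  18.21425859] -56.56911668822864 [ 0.07750669 -0.20332181 -1.69034221] [  72.36907109   -1.44057215 -142.04832185] [ 9.99999120e-01  1.12647773e-03  7.01411992e-04 -1.44057215e+00]
bar [[60.1, -16.4, -12.2], [86.4, -0.9, -10.3], [123.8, 13.0, -7.3]]
65 [-16.05942376  12.73331891]
90 [-16.02100981  12.74605619]
post 835 [111.04682637  -1.64633109 -16.85603515]
board z 9.863942549838393
```

View pics/w6c.png

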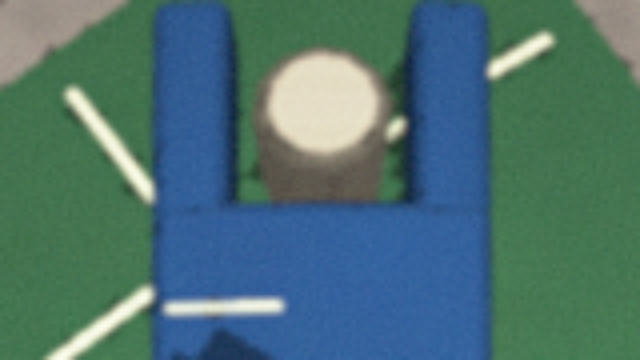

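The post sits inside the slot, about 1 mm from its bottom. I'll lower the bar and let go.

Request:
arm_command:
  moves:
    - [0.001,0,0.001,0,0,0,0]
    - [0,0,0.001,0,0,0,0]
    - [0,0,0.0005,0,0,0,0]
    - [0,0,0,0,0,0,0]
    - [0,0,0,0,0,0,0]

```text
time_s: 9.65
tcp_pos: [522.9, -76.0, 15.8]
tool_rot: [0.958, 0.287, 0.0, -0.0]
ft_force: [0.2, -0.6, -2.4]
grip_width: 28.4
finger_force: 60.1
```

Request:
arm_command:
  moves:
    - [0,0,0,0,0,0,0.5]
    - [0,0,0,0,0,0,0.6]
    - [0,0,0,0,0,0,0.6]
    - [0,0,0,0,0,0,0.6]
    - [0,0,0,0,0,0,0.6]

```text
time_s: 10.15
tcp_pos: [523.0, -76.0, 15.9]
tool_rot: [0.958, 0.288, 0.0, 0.0]
ft_force: [0.2, -0.1, -0.1]
grip_width: 51.2
finger_force: 0.0
```

Request:
arm_command:
  moves:
    - [0,0,-0.01,0,0,0,0.6]
    - [0,0,-0.03,0,0,0,0.6]
    - [0,0,-0.04,0,0,0,0.6]
    - [0,0,-0.04,0,0,0,0.6]
    - [-0.02,0,-0.04,0,0,0,0.6]
    - [-0.02,0,0,0,0,0,0.6]
    - [0,0,0,0,0,0,0.6]
    - [0,0,0,0,0,0,0.6]

```text
time_s: 10.95
tcp_pos: [489.5, -97.9, 176.1]
tool_rot: [0.958, 0.287, 0.0, 0.0]
ft_force: [0.1, -1.1, -0.9]
grip_width: 51.4
finger_force: 0.0
```

```bash
cat > n.py <<'E'
from h import *
s,st,P=wshot('w7.png');print(st['time_s'],st['tcp_pos'],yang(st['tool_rot']),st['joint_positions'][5])
I=s['pixels'];h=cv2.cvtColor(I,cv2.COLOR_RGB2HSV).astype(int)
b=(h[...,0]>100)&(h[...,0]<125)&(h[...,1]>130)&(abs(P[...,2]-25)<6)
q=P[b];print('bar ztop',np.median(q[:,2]),cv2.minAreaRect(q[:,:2].astype(np.float32)))
o=(h[...,0]<15)&(h[...,1]>180)&(h[...,2]>120)&(P[...,2]>50)&(P[...,2]<62)
q=P[o];print('tab',len(q),q.mean(0),cv2.minAreaRect(q[:,:2].astype(np.float32)) if len(q) else 0)
d=np.hypot(P[...,0]-613.5,P[...,1]+14)
m=(d<20)&(P[...,2]>32)&(P[...,2]<40);print('post',m.sum(),P[m].mean(0),P[m].min(0),P[m].max(0))
E
python3 n.py
```

```text
10.95 [489.51440752 -97.91873783 176.1131088 ] -56.62173564604593 0.5555045417909537
bar ztop 25.455255605783663 ((559.5533447265625, -122.648193359375), (239.2168731689453, 150.6352081298828), 33.680416107177734)
tab 755 [ 473.97909989 -106.95628996   54.93544665] ((473.23907470703125, -107.67365264892578), (31.768123626708984, 13.816426277160645), 32.9791145324707)
post 181 [613.63918797 -13.90223359  34.91520615] [608.03201887 -19.52318026  32.32318343] [620.13855045  -7.643613    37.14208723]
```

View pics/w7.png

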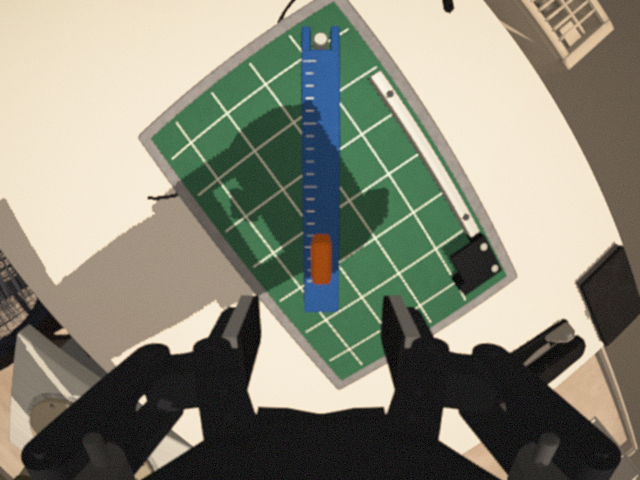

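The bar lies flat, hooked on the post (320,39) and slanting; the orange tab is at (321,258). Now I'll take the tab.

Request:
arm_command:
  force: 20
  moves:
    - [-0.021,0,0.04,0,0,0,0.6]
    - [0,0,0.045,0,0,0,0.6]
    - [0,0,0.035,0,0,0,0.6]
    - [0,0,0.02,0,0,0,0.6]
    - [0,0,0.004,0,0,0,0.6]
    - [0,0,0,0,0,0,0.6]
    - [0,0,0,0,0,0,0.6]

```text
time_s: 11.7
tcp_pos: [472.8, -109.7, 32.8]
tool_rot: [0.958, 0.288, 0.001, 0.001]
ft_force: [0.7, -0.2, 1.6]
grip_width: 51.3
finger_force: 0.0
```

Request:
arm_command:
  force: 20
  moves:
    - [0,0,0,0,0,0,0]
    - [0,0,0,0,0,0,0]
    - [0,0,0,0,0,0,0]
    - [0,0,0,0,0,0,0]
    - [0,0,0,0,0,0,0]
    - [0,0,0,0,0,0,0]

```text
time_s: 12.3
tcp_pos: [472.3, -109.7, 32.5]
tool_rot: [0.958, 0.288, 0.0, 0.0]
ft_force: [-0.9, 0.2, 6.4]
grip_width: 13.7
finger_force: 22.7
```

```bash
cat > a.py <<'E'
from h import *
import sys
st=arm.sense();p=np.array(st['tcp_pos']);ya=yang(st['tool_rot']);print(st['time_s'],p,ya,st['ft_force'],st['grip_width'])
post=np.array([614.2,-15.2]);d=post-p[:2];r=np.hypot(*d);print('r',r,'phi',np.degrees(np.arctan2(d[1],d[0])))
E
python3 a.py; python3 - <<'E'
from h import *
# fence direction from scene top cloud & saved wrist hover
d=np.load('w3.npz');P,I=d['P'],d['I'];h=cv2.cvtColor(I,cv2.COLOR_RGB2HSV)
m=(abs(P[...,2]-26)<3)&(h[...,1]<60)&(h[...,2]>140)&(P[...,0]>520)&(P[...,1]>-250)&(P[...,1]<-20)
q=P[m];r=cv2.minAreaRect(q[:,:2].astype(np.float32));print(len(q),r,cv2.boxPoints(r).tolist())
E
```

```text
12.3 [ 472.33903645 -109.66982358   32.47495913] -56.57135013030585 [-0.85326522  0.16165737  6.38553383] 13.70474453768983
r 170.43790818591322 phi 33.66093526621663
3234 ((588.130126953125, -136.98562622070312), (158.9952850341797, 10.80025577545166), 68.57978820800781) [[554.070068359375, -209.01998901367188], [564.124267578125, -212.96429443359375], [622.190185546875, -64.95126342773438], [612.135986328125, -61.0069580078125]]
```

Request:
arm_command:
  moves:
    - [0.0003,0.0104,0,0,0,-3.5,0]
    - [0.0003,0.0104,0,0,0,-3.5,0]
    - [0.0003,0.0104,0,0,0,-3.5,0]
    - [0.0003,0.0104,0,0,0,-3.5,0]
    - [0.0003,0.0104,0,0,0,-3.5,0]
    - [0.0003,0.0104,0,0,0,-3.5,0]
    - [0.0003,0.0104,0,0,0,-3.5,0]
    - [0.0003,0.0104,0,0,0,-3.5,0]

```text
time_s: 13.1
tcp_pos: [532.0, -165.0, 32.5]
tool_rot: [0.859, 0.512, -0.001, -0.001]
ft_force: [-7.9, 3.9, 10.9]
grip_width: 13.2
finger_force: 23.7
```

Request:
arm_command:
  moves:
    - [0,0,0,0,0,0,0]
    - [0,0,0,0,0,0,0]

```text
time_s: 13.3
tcp_pos: [533.2, -165.9, 32.4]
tool_rot: [0.86, 0.51, 0.0, 0.001]
ft_force: [1.5, -1.9, 4.1]
grip_width: 13.2
finger_force: 22.4
```

```bash
python3 a.py
```

```text
13.3 [ 533.20400674 -165.8708741    32.37162229] -28.608199412040427 [ 1.52514734 -1.92419863  4.11901556] 13.181971869520828
r 171.06157728950728 phi 61.73890258274559
```

Request:
arm_command:
  moves:
    - [0.0001,0.006,0,0,0,-2,0]
    - [0.0001,0.006,0,0,0,-2,0]
    - [0.0001,0.006,0,0,0,-2,0]
    - [0,0.0032,0,0,0,-1.1,0]
    - [0,0,0,0,0,0,0]
    - [0,0,0,0,0,0,0]
    - [0,0,0,0,0,0,0]

```text
time_s: 14.0
tcp_pos: [551.0, -174.1, 32.4]
tool_rot: [0.827, 0.563, -0.001, -0.001]
ft_force: [-6.1, 2.6, 10.5]
grip_width: 14.0
finger_force: 23.5
```

```bash
python3 a.py
```

```text
14.0 [ 551.021669   -174.0607042    32.42644223] -21.493654571178368 [-6.12271429  2.57195569 10.52330276] 13.977421950637755
r 170.96264167442357 phi 68.3124620718617
```

Request:
arm_command:
  moves:
    - [0,0.001,0,0,0,0,0]
    - [0,0,0,0,0,0,0]
    - [0,0,0,0,0,0,0]

```text
time_s: 14.3
tcp_pos: [551.7, -174.3, 32.4]
tool_rot: [0.826, 0.563, -0.001, -0.001]
ft_force: [-8.3, 2.3, 12.0]
grip_width: 13.8
finger_force: 23.8
```

Request:
arm_command:
  moves:
    - [0,0,0,0,0,0,0.2]
    - [0,0,0,0,0,0,0.3]
    - [0,0,0,0,0,0,0.35]
    - [0,0,-0.01,0,0,0,0.35]
    - [0,0,-0.03,0,0,0,0.35]
    - [0,0,-0.05,0,0,0,0.35]
    - [-0.02,0,-0.05,0,0,0,0.35]
    - [0,0,0,0,0,0,0.35]

```text
time_s: 15.1
tcp_pos: [547.8, -194.7, 175.4]
tool_rot: [0.827, 0.562, 0.002, 0.006]
ft_force: [-0.1, -0.5, 0.1]
grip_width: 29.8
finger_force: 0.0
```

Request:
arm_command:
  moves:
    - [-0.03,0,-0.03,0,0,0,0.35]
    - [0,0,0,0,0,0,0.35]
    - [0,0,0,0,0,0,0.35]

```text
time_s: 15.4
tcp_pos: [534.8, -220.2, 198.4]
tool_rot: [0.827, 0.562, 0.0, 0.0]
ft_force: [0.4, 0.4, -0.6]
grip_width: 30.1
finger_force: 0.0
```

```bash
sed -i 's/w7/w8/' n.py; cat >> n.py <<'E'
b=b&(np.abs((P[...,:2]-[614,-15])@np.array([.931,-.365]))<25)
q=P[b];r=cv2.minAreaRect(q[:,:2].astype(np.float32));print('bar',r)
m=(abs(P[...,2]-26)<3)&(h[...,1]<60)&(h[...,2]>140)&(P[...,0]>520)&(P[...,1]>-215)&(P[...,1]<-55)
q=P[m];print('fence',cv2.minAreaRect(q[:,:2].astype(np.float32)))
E
python3 n.py
```

```text
15.4 [ 534.81780706 -220.19629754  198.42137177] -21.548846960036517 -0.21706000524894356
bar ztop 25.381598893001396 ((566.5700073242188, -132.79037475585938), (207.8984832763672, 29.413528442382812), 68.79248809814453)
tab 725 [ 551.27647893 -172.19527752   55.14049965] ((551.1298828125, -172.2995147705078), (31.873916625976562, 13.20154857635498), 68.73271179199219)n.py:9: RuntimeWarning: Mean of empty slice.
  m=(d<20)&(P[...,2]>32)&(P[...,2]<40);print('post',m.sum(),P[m].mean(0),P[m].min(0),P[m].max(0))
  ret = um.true_divide(
Traceback (most recent call last):
  File "n.py", line 9, in <module>
    m=(d<20)&(P[...,2]>32)&(P[...,2]<40);print('post',m.sum(),P[m].mean(0),P[m].min(0),P[m].max(0))
                                                                           ~~~~~~~~^^^
ValueError: zero-size array to reduction operation minimum which has no identity
```

View pics/w8.png

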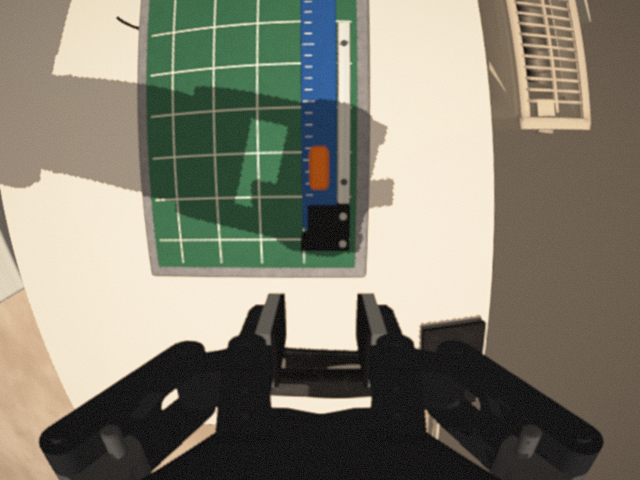

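The bar lies flush against the fence, within 0.3° of it and with a gap under about 1 mm. Its free end is under the black keeper (327,227), and the gripper is clear.

```bash
python3 -c "
from rig import arm
print(arm.finish_job())"
```

```text
the job is handed in; nothing more can be done
None
```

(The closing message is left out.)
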